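Tidy the coffee corner: cups, bottles and spice jar to their places

ROBOT

A 7-joint arm with a two-finger parallel gripper is mounted at the origin on the work surface. World frame = base frame: x ahead of the robot, y to its left, z up, the work surface at z = 0. Lengths are in m, angles in rad, forces in N, time in s.
With the tool pointing down it reaches from about 0.35 to 0.9 m from the base axis. Payload 7.2 kg.
Tool frame: the origin (TCP) lies midway between the tips of the shut fingers; the grasp point (between the pads) lies 19 mm behind it (arm.grip_depth is the distance from the TCP to the grasp point, in m); z points along the fingers, y is the line along which they close (so a half turn about z gives the same grasp; the last joint's range is limited). The gripper opens to 85 mm and grips with 20 to 120 N. Pads are 22 mm wide; open, the fingers measure 114 mm over their backs; the gripper's body (76 mm by 85 mm) begins 54 mm behind the grasp point. The pads swing forward as they close: fully open they stand 13 mm farther back than shut.
Start: joints at [-0.068, 0.411, -0.013, 1.596, 0.006, 1.134, -0.082], TCP at [0.625, -0, 0.231] pointing down, gripper open.
Joint ranges: [-2.95, 2.95], [-0.29, 1.99], [-1.47, 1.44], [0.14, 2.54], [-1.03, 4.17], [0.13, 1.85], [-2.86, 2.86]. Speed limits (rad/s): [2.39, 2.39, 3.01, 3.01, 3.14, 3.14, 3.14].

INTERFACE

Orientations are given as a unit quaternion [w, x, y, z].
In Python, from workcell import arm, eyes, workorder gives the robot as it stands.
- The arm moves only by the tool carry_out, never from a script. Its argument "increments" is a list of rows, each a list of 7 numbers: the shift along the tool's x, y, z as a fraction of full scale, then the turn, a rotation vector about the tool's x, y, z as a fraction of full scale, then the closure, from 0 (fully open) to 1 (shut). In form: [[dx, dy, dz, ax, ay, az, hand], ...]. A call has 1 to 8 rows; each row is the pose to reach, as a shift and turn from the pose commanded when the call began, along the tool's axes at that moment, turning the shorter way round; what a row does not reach only later rows make up. Full scale, the value 1, is 200 mm for a shift and 360 degrees for a turn. A row lasts 1/12 s, in which the tool goes at most 41.7 mm and 7.16 degrees, less where a joint would pass 70% of its speed; a pose out of reach is approached as far as the arm can. A call with a number of a shift or a turn outside -1 to 1 is refused whole. A call with a gripper value outside its range is refused whole. The fingers move at their own pace and stop on an object; "squeeze" is the grip in N (left out, the last holds). Time passes only in rows, so rows that repeat a pose let the fingers close. It gives the time, the measured TCP pose, the force, the opening and the grip force at its end, in the units of the state.
- arm.sense(): the state, without advancing time (a new reading comes with each control period).
- eyes.get_image(name): name is "scene" or "side" or "wrist"; returns a dict with "image" (400x640x3 uint8, red, green, blue), "mtx" (3x3 intrinsics, pixels), "camera_from_world" (4x4, takes a point from world to camera coordinates). Camera axes: x right, y down, z forward; pixel columns grow to the right and rows downward; lengths in m; the calibration is good to about 2 mm. The wrist camera is an equidistant fisheye: a pixel r from the principal point sees the ray r / f radians off the axis. A picture is of the moment at which its call begins. There is no depth.
- workorder.job_done(): hands the job in; it is judged then, once.
The state is a dict: "t": time; "joints": joint angles; "joint_velocities": joint speeds; "tau": joint torques, N m; "ee_pos": TCP position; "ee_rot": TCP orientation; "force": force on the tool from outside, world axes, zero at the start; "torque": the same for the moment, N m; "finger_gap": finger opening in m; "finger_force": force on a finger pad.
Only numpy, scipy, OpenCV 4.12 (cv2) and the standard library are available. Lean on these libraries where they do the work, as an engineer would, in place of code of your own. Each camera call takes 0.05 s, during which the arm holds its last target. There are 200 camera calls.

TASK

Put both espresso cups on the low serving tray, stand both square bottles in the spice rack behind its lip, and put the round spice jar in the small square wooden box. Everything should end upright, flat on the floor of its own place, and let go. Leave the little dish and the teaspoon where they are.

Things in the scene. Friction and masses are not known exactly. Their poses are not given: they have to be found in the camera images.
- cup_a: One white china espresso cup with a gold line at the rim, open end up. 56 mm in diameter, 60 mm tall, wall 4 mm. Its handle points along its own +y, reaches 50 mm from the axis, 18 to 54 mm above the base, 7 mm thick; grip across the outside along its own x. 0.16 kg. Origin: centre of the underside, z up. Either cup may stand at either end of the tray.
- cup_b: The other, identical white china espresso cup with a gold line at the rim, open end up. 56 mm in diameter, 60 mm tall, wall 4 mm. Its handle points along its own +y, reaches 50 mm from the axis, 18 to 54 mm above the base, 7 mm thick; grip across the outside along its own x. 0.16 kg. Origin: centre of the underside, z up. 
- flask_a: One square green-glass bottle with a cork, standing. Body 44 x 44 mm, 78 mm tall; neck 22 mm across; cork 28 mm in diameter, 92 to 120 mm above the base (easiest to grip). 0.22 kg. Origin: centre of the underside, z up, x and y square to its sides. Either bottle may stand at either end of the rack.
- flask_b: The other, identical square green-glass bottle with a cork, standing. Body 44 x 44 mm, 78 mm tall; neck 22 mm across; cork 28 mm in diameter, 92 to 120 mm above the base (easiest to grip). 0.22 kg. Origin: centre of the underside, z up, x and y square to its sides. 
- jar: Round spice jar with a pale label and a steel lid, standing; the body is 44 mm in diameter, 66 mm tall over the lid. About 0.14 kg. Origin at the centre of its underside, z up.
- tray: Low open wooden serving tray, fixed: 120 mm (its own x) by 240 mm (its own y) outside, rim 18 mm high, walls and floor 6 mm thick (inside 108 x 228 mm). Room for the two cups side by side along y. Origin at the centre of its underside, on the table; z up.
- rack: Pale wooden spice rack, fixed, an open trough 78 mm (its own x) by 200 mm (its own y) outside. Floor 8 mm above the table; the front lip (at -x, towards the robot) rises to 40 mm, the back (+x) and both ends to 60 mm above the table. Lip and back 7 mm thick, ends 8 mm (inside 64 x 184 mm). Holds two bottles side by side along y. Origin: centre of the underside, on the table.
- box: Small square open wooden box, fixed, 100 x 100 mm outside and 30 mm high, walls and floor 6 mm thick (inside 88 x 88 mm). Origin at the centre of its underside, on the table; z up.
- dish: Little white china salt dish, loose bystander, 60 mm in diameter, 20 mm high. Origin at the centre of its underside.
- spoon: Steel teaspoon lying flat, loose bystander, 130 mm long along its own x. Origin near the middle of it, on the table.
There are look-alikes about, which are no part of the job. What is shaped like the flask_b but purple or red is not meant. What is shaped like the cup_b but black or red is not meant.

How it is judged:
By the outcome, as a careful person would: the job done as asked, in the order asked, and still so for the second after the job is handed in, with the robot touching nothing.
It also fails if it takes over 141 s, if anything falls off the work surface, if the arm or the gripper's body presses on something with over 40 N, if the wrist force passes 120 N, or if a joint passes its speed limit or range.

## Working session

There is one attempt and no reset: what is moved stays moved. The work goes in short steps, Python scripts to look and compute and a tool call to move; the robot and the scene stay as the last step left them, time stands still between calls to the robot, and variables do not carry over. Pictures are saved under pics/ and viewed, at most 14 in all, crops included, and the job is handed in when it is done.

Besides the shell and the picture viewer there is one more tool, called after "Request:" by a JSON object that holds its "api" and its "payload", one argument or row to a line. carry_out: Moves the arm, as the interface text tells. Its arguments: {"type":"object","properties":{"increments":{"type":"array"},"squeeze":{"type":"number"}},"required":["increments"]}

```bash
mkdir -p pics; ls
python3 - <<'E'
from workcell import arm, eyes, workorder
import cv2, numpy as np
s=arm.sense(); print(s['t'],s['ee_pos'],s['ee_rot'],s['finger_gap'],arm.grip_depth)
for n in ['scene','side','wrist']:
    d=eyes.get_image(n); cv2.imwrite(f'pics/{n}0.png',d['image'][:,:,::-1]); np.savez(f'pics/{n}0.npz',**d)
    print(n,d['mtx'].round(1).tolist(),d['camera_from_world'].round(3).tolist())
E
```

```text
pics
0.0 [ 6.24498985e-01 -1.82506924e-05  2.30448618e-01] [-5.47509666e-04  7.07083206e-01  7.07129880e-01 -6.10549728e-04] 0.08536419796435457 0.0187
scene [[482.7, 0.0, 321.4], [0.0, 482.7, 203.0], [0.0, 0.0, 1.0]] [[0.571, 0.821, -0.001, -0.259], [0.571, -0.399, -0.717, -0.209], [-0.589, 0.409, -0.697, 1.404], [0.0, 0.0, 0.0, 1.0]]
side [[473.2, 0.0, 315.4], [0.0, 473.2, 199.6], [0.0, 0.0, 1.0]] [[0.875, -0.485, 0.013, -0.412], [-0.336, -0.625, -0.705, 0.174], [0.35, 0.612, -0.709, 1.027], [0.0, 0.0, 0.0, 1.0]]
wrist [[309.7, 0.0, 316.3], [0.0, 309.7, 198.4], [0.0, 0.0, 1.0]] [[1.0, 0.001, -0.001, -0.624], [0.001, -0.954, 0.299, -0.04], [-0.001, -0.299, -0.954, 0.379], [0.0, 0.0, 0.0, 1.0]]
```

View pics/scene0.png

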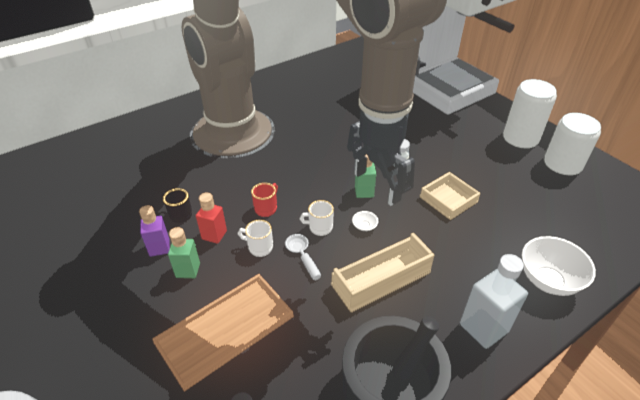

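View pics/side0.png

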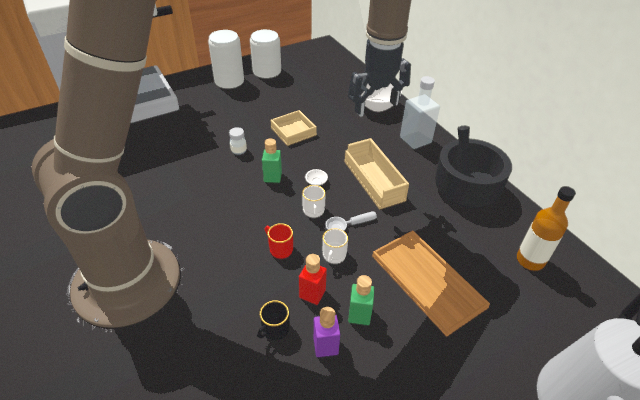

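View pics/wrist0.png

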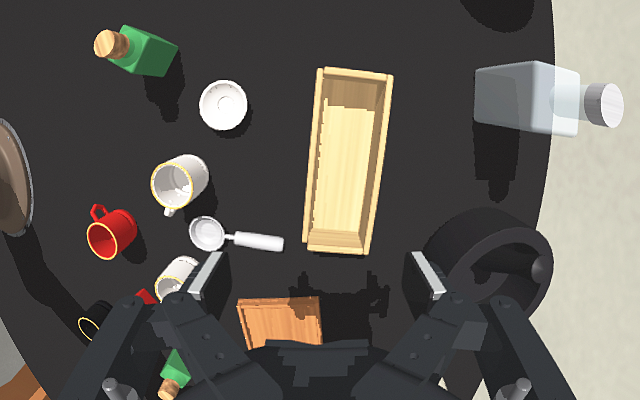

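The scene view shows these objects:
- **White cups:** (320,217) and (259,238). The look-alikes are the red cup at (264,198) and the black one at (176,204).
- **Green bottles:** (366,180) and (184,257). The look-alikes are the purple one at (155,235) and the red one at (211,222).
- **Containers:** tray (225,330), rack (383,272), box (450,195).
- **Jar:** hidden behind the gripper here, but visible in the side view at (237,141).

The white and green ones fit the description. I'll measure them and confirm with an enlarged crop.

```bash
cat > h.py <<'E'
import numpy as np, cv2
def load(n): return dict(np.load(f'pics/{n}.npz'))
def ray(d,p):
    K=d['mtx'];T=d['camera_from_world'];R=T[:3,:3]
    v=(np.array(p,float)-[K[0,2],K[1,2]])/K[0,0]
    if d.get('fish',False):
        r=np.hypot(*v); v=v/r*np.tan(r) if r>1e-9 else v
    return -R.T@T[:3,3], R.T@(np.r_[v,1]/np.linalg.norm(np.r_[v,1]))
def plane(d,p,z):
    o,v=ray(d,p); return o+v*(z-o[2])/v[2]
def tri(*dp):
    A=np.zeros((3,3));b=np.zeros(3)
    for d,p in dp:
        o,v=ray(d,p);M=np.eye(3)-np.outer(v,v);A+=M;b+=M@o
    x=np.linalg.solve(A,b)
    return x,max(np.linalg.norm(np.cross(x-ray(d,p)[0],ray(d,p)[1])) for d,p in dp)
def mask(d,lo,hi,box=None):
    h=cv2.cvtColor(d['image'],cv2.COLOR_RGB2HSV);m=cv2.inRange(h,np.array(lo),np.array(hi))
    if box: z=np.zeros_like(m);x0,y0,x1,y1=box;z[y0:y1,x0:x1]=m[y0:y1,x0:x1];m=z
    return m
def blobs(m,amin=30):
    c,_=cv2.findContours(m,cv2.RETR_EXTERNAL,cv2.CHAIN_APPROX_NONE)
    return sorted([k for k in c if cv2.contourArea(k)>amin],key=cv2.contourArea,reverse=True)
E
python3 - <<'E'
from h import *
S=load('scene0');D=load('side0')
boxes={'S':dict(tray=(145,270,300,390),rack=(325,230,440,312),box=(412,168,487,222)),'D':dict(tray=(365,225,495,340),rack=(338,132,415,212),box=(262,104,324,150))}
for k,d in(('S',S),('D',D)):
    for n,b in boxes[k].items():
        m=mask(d,(8,60,60),(30,255,255),b);c=blobs(m)[0];h=cv2.convexHull(c)
        print(k,n,cv2.approxPolyDP(h,3,True)[:,0].tolist())
    print('green',[ (cv2.boundingRect(c),cv2.approxPolyDP(cv2.convexHull(c),2,True)[:,0].tolist()) for c in blobs(mask(d,(50,80,30),(85,255,255)),100)])
rows=[]
for k,d in(('S',S),('D',D)):
    r=[]
    for n,b in boxes[k].items():
        r.append(cv2.resize(d['image'][b[1]:b[3],b[0]:b[2]],(266,200),interpolation=cv2.INTER_CUBIC)); 
    rows.append(np.hstack(r))
o=[(S,(225,185,345,260)),(S,(135,190,235,285)),(D,(262,180,362,270))]
rows.append(np.hstack([cv2.resize(d['image'][b[1]:b[3],b[0]:b[2]],(266,200),interpolation=cv2.INTER_CUBIC) for d,b in o]))
cv2.imwrite('pics/m1.png',np.vstack(rows)[:,:,::-1])
E
```

```text
S tray [[259, 273], [293, 308], [296, 327], [259, 374], [234, 382], [182, 389], [152, 338]]
S rack [[434, 254], [430, 272], [355, 311], [347, 309], [331, 285], [334, 268], [411, 233]]
S box [[450, 172], [477, 190], [479, 196], [477, 202], [448, 219], [420, 194], [423, 186]]
green [((168, 239, 32, 38), [[192, 239], [199, 262], [194, 276], [176, 276], [168, 254], [171, 245]]), ((355, 163, 21, 34), [[373, 163], [375, 174], [372, 195], [357, 196], [356, 178]])]
D tray [[373, 251], [413, 230], [489, 302], [488, 308], [446, 336], [374, 259]]
D rack [[350, 143], [372, 139], [408, 182], [405, 201], [378, 208], [344, 161]]
D box [[299, 110], [316, 126], [316, 135], [286, 145], [271, 128], [270, 120]]
green [((348, 284, 26, 41), [[352, 284], [373, 286], [369, 324], [348, 321]]), ((262, 149, 20, 34), [[279, 150], [279, 182], [266, 182], [263, 178], [263, 151]])]
```

View pics/m1.png

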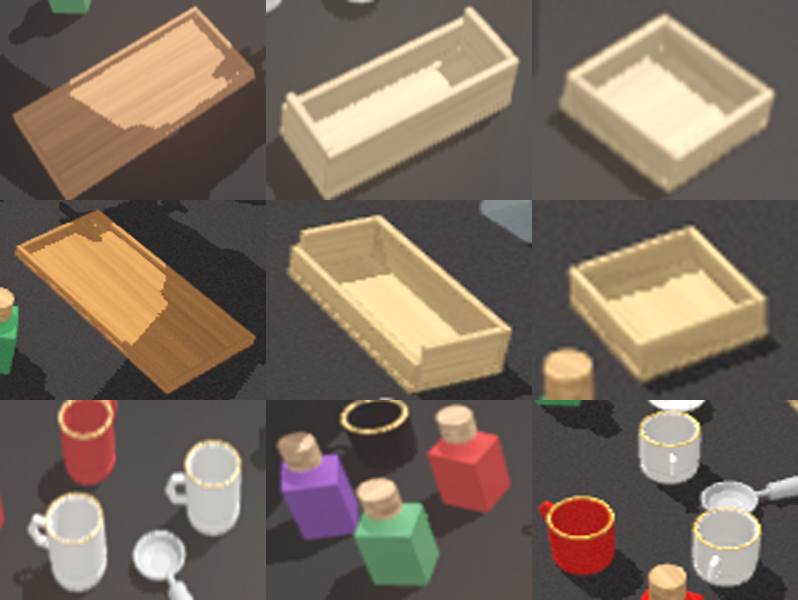

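The crop confirms the targets: the two white cups and the green bottle, which are clearly distinct from the red, black and purple ones. The container corners are readable, so I'll triangulate them along with the cups, corks and jar.

Run:
```python
from h import *
S=load('scene0');D=load('side0')
C=dict(tray=(.018,[(258.6,274.8),(293,312),(184.6,387),(153.2,339.6)],[(412.9,231.9),(488.7,306.6),(447,333),(373.8,252.6)]),
rack=(.06,[(412.7,234.1),(433.4,254.6),(351.8,291.5),(335.4,269)],[(370.4,138.8),(408.6,184),(383.2,192),(347.8,146)]),
box=(.03,[(449.8,172.3),(480,193.7),(451.5,209),(421.6,188.3)],[(298.8,110.4),(316.5,127),(288.3,136.9),(270.9,120.1)]))
for n,(z,a,b) in C.items():
    A=np.array([plane(S,p,z)[:2] for p in a]);B=np.array([plane(D,p,z)[:2] for p in b])
    M=np.array([B[np.argmin(np.linalg.norm(B-q,axis=1))] for q in A]); j=[int(np.argmin(np.linalg.norm(B-q,axis=1))) for q in A]
    print(n,A.round(3).tolist(),M.round(3).tolist(),'z',[round(tri((S,p),(D,b[k]))[0][2],3) for p,k in zip(a,j)])
    for X in(A,B): r=cv2.minAreaRect(X.astype(np.float32));print('  ',np.round(r[0],3),np.round(r[1],3),round(r[2],1))
def gold(d,b,name):
    m=mask(d,(12,70,110),(32,255,255),b);c=blobs(m,3);p=np.vstack(c)
    e=cv2.fitEllipse(cv2.convexHull(p));print(name,np.round(e[0],1),np.round(e[1],1));return e[0]
cups={'near_rack':((302,198,337,220),(300,184,328,200)),'near_tray':((243,217,275,240),(320,228,350,246))}
for n,(a,b) in cups.items():
    x,e=tri((S,gold(S,a,n)),(D,gold(D,b,n)));print(n,x.round(4),round(e,4))
def cork(d,b,n):
    m=mask(d,(5,50,60),(28,255,255),b);c=blobs(m,5)[0];r=cv2.boundingRect(c);print(n,r);return (r[0]+r[2]/2-.5,r[1]+r[3]/2-.5)
for n,a,b in (('fl_tray',(168,226,190,245),(354,275,374,292)),('fl_box',(352,152,378,170),(260,138,280,153))):
    x,e=tri((S,cork(S,a,n)),(D,cork(D,b,n)));print(n,x.round(4),round(e,4))
m=mask(D,(0,0,110),(180,60,255),(222,122,252,160));c=blobs(m)[0];r=cv2.boundingRect(c);print('jar',r,plane(D,(r[0]+r[2]/2,r[1]+r[3]/2),.033))
```

```text
tray [[0.511, -0.2], [0.628, -0.19], [0.649, -0.425], [0.53, -0.436]] [[0.508, -0.206], [0.623, -0.198], [0.637, -0.435], [0.522, -0.441]] z [np.float64(0.015), np.float64(0.013), np.float64(0.007), np.float64(0.011)]
   [ 0.579 -0.313] [0.119 0.237] 5.0
   [ 0.572 -0.32 ] [0.116 0.237] 3.2
rack [[0.635, 0.111], [0.702, 0.107], [0.678, -0.086], [0.616, -0.08]] [[0.627, 0.104], [0.698, 0.101], [0.681, -0.094], [0.61, -0.087]] z [np.float64(0.054), np.float64(0.057), np.float64(0.061), np.float64(0.054)]
   [0.659 0.014] [0.195 0.067] 84.3
   [0.654 0.007] [0.196 0.072] 85.0
box [[0.514, 0.354], [0.613, 0.356], [0.61, 0.261], [0.518, 0.254]] [[0.512, 0.345], [0.608, 0.35], [0.614, 0.252], [0.521, 0.249]] z [np.float64(0.027), np.float64(0.026), np.float64(0.032), np.float64(0.032)]
   [0.564 0.305] [0.098 0.1  ] 1.2
   [0.563 0.298] [0.096 0.099] 3.9
near_rack [320.  207.7] [16.7 25.3]
near_rack [313.4 192.5] [16.2 23.3]
near_rack [ 0.459  -0.0093  0.0628] 0.0017
near_tray [257.9 228.2] [18.5 26.3]
near_tray [330.5 237.1] [16.2 17.1]
near_tray [ 0.4269 -0.1494  0.0569] 0.0015
fl_tray (169, 226, 17, 19)
fl_tray (356, 275, 16, 17)
fl_tray [ 0.3994 -0.314   0.1118] 0.0006
fl_box (365, 154, 7, 13)
fl_box (264, 138, 13, 15)
fl_box [0.4245 0.1546 0.1033] 0.0003
jar (229, 127, 18, 27) [0.38835453 0.29662333 0.033     ]
```

Run:
```python
from h import *
S=load('scene0');D=load('side0');W=load('wrist0');W['fish']=True
for n,c,a,b in(('near_rack',(.459,-.0093),(300.8,218.8),(316,204.8)),('near_tray',(.4269,-.1494),(239.9,233.7),(330.4,254))):
    for q in(plane(S,a,.036),plane(D,b,.036)):
        v=q[:2]-c;print(n,q.round(3),np.linalg.norm(v).round(3),np.degrees(np.arctan2(v[1],v[0])).round(1))
print(plane(W,(168,212),.036),'rim c',plane(W,(172,187),.06),'cork',plane(W,(113,44),.12))
# flask yaw: lower base edges on z=0
for n,d,P in(('fl_box',S,[(356,178),(357,196),(372,195)]),('fl_box',D,[(263,178),(266,182),(279,182)]),('fl_tray',S,[(176,276),(194,276),(199,262)]),('fl_tray',D,[(348,321),(369,324)])):
    print(n,[plane(d,p,0)[:2].round(3).tolist() for p in P])
```

```text
near_rack [ 0.44  -0.048  0.036] 0.043 -115.8
near_rack [ 0.457 -0.028  0.036] 0.019 -95.5
near_tray [ 0.401 -0.184  0.036] 0.043 -126.6
near_tray [ 0.412 -0.175  0.036] 0.029 -120.8
[ 0.43706448 -0.04812365  0.036     ] rim c [ 0.46036501 -0.00911033  0.06      ] cork [0.43377016 0.14725857 0.12      ]
fl_box [[0.369, 0.168], [0.424, 0.128], [0.443, 0.161]]
fl_box [[0.398, 0.157], [0.399, 0.139], [0.429, 0.122]]
fl_tray [[0.4, -0.341], [0.422, -0.309], [0.393, -0.285]]
fl_tray [[0.372, -0.317], [0.406, -0.343]]
```

Request:
{"api": "carry_out", "payload": {
  "increments": [
    [-0.046, -0.825, 0.45, 0, 0, 0.075, 0],
    [-0.046, -0.825, 0.45, 0, 0, 0.075, 0],
    [-0.046, -0.825, 0.45, 0, 0, 0.075, 0],
    [-0.046, -0.825, 0.45, 0, 0, 0.075, 0],
    [-0.046, -0.825, 0.45, 0, 0, 0.075, 0],
    [-0.046, -0.825, 0.45, 0, 0, 0.075, 0],
    [-0.046, -0.825, 0.45, 0, 0, 0.075, 0]
  ],
  "squeeze": 30
}}

```text
t: 0.73
ee_pos: [0.4591, -0.0092, 0.1411]
ee_rot: [-0.0, 0.853, 0.523, -0.0]
force: [1.0, -0.1, 1.3]
finger_gap: 0.0851
finger_force: 0.0
```

```bash
cat > look.py <<'E'
import sys
from workcell import arm, eyes
from h import *
def snap(n,name='wrist'):
    d=eyes.get_image(name);d['fish']=name=='wrist';np.savez(f'pics/{n}.npz',**d);cv2.imwrite(f'pics/{n}.png',d['image'][:,:,::-1]);return d
def state():
    s=arm.sense();q=s['ee_rot'];from scipy.spatial.transform import Rotation as R
    M=R.from_quat([q[1],q[2],q[3],q[0]]).as_matrix()
    print('t',round(s['t'],2),'pos',np.round(s['ee_pos'],4),'yaw_close',round(np.degrees(np.arctan2(M[1,1],M[0,1])),1),'z',M[:,2].round(3),'gap',round(s['finger_gap'],4),'F',np.round(s['force'],1),'ff',np.round(s['finger_force'],1))
    return np.array(s['ee_pos']),M
if __name__=='__main__': snap(sys.argv[1]);state()
E
python3 look.py w1
```

```text
t 0.78 pos [ 0.4607 -0.0091  0.1417] yaw_close -27.0 z [ 0.001  0.    -1.   ] gap 0.0852 F [ 1.1 -0.1  0.3] ff 0.0
```

View pics/w1.png

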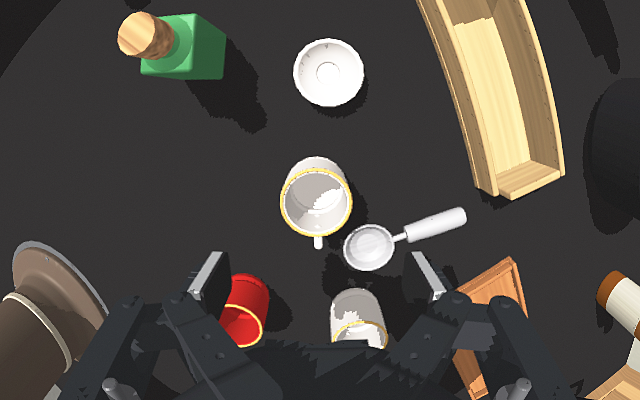

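The wrist view shows the cup rim centred at (316,203) and the handle straight below it at (318,241), so it is aligned. The spoon bowl at (369,247) is beside it.

Run:
```python
from h import *
W=load('w1')
m=mask(W,(12,70,110),(32,255,255),(270,150,360,245));p=np.vstack(blobs(m,3));e=cv2.fitEllipse(cv2.convexHull(p));print(e)
print('cup',plane(W,e[0],.06),'handle',plane(W,(318,243),.036))
W0=load('wrist0');W0['fish']=True
print('tri', tri((W,e[0]),(load('scene0'),(320,207.7)),(load('side0'),(313.4,192.5))))
for n,p in(('spoon bowl',(369,247)),('spoon nearest',(345,245)),('dish',(328,73)),('cork',(146,36)),('rackcorners',(0,0)),('cup2 rim',(360,338))):print(n,plane(W,p,{'cork':.106,'cup2 rim':.06}.get(n,.01)).round(3))
# finger clearance: spoon in closing axis frame
```

```text
((315.5770568847656, 202.130126953125), (69.20596313476562, 73.23737335205078), 88.06927490234375)
cup [ 0.4593684  -0.00666254  0.06      ] handle [ 0.44038321 -0.0485413   0.036     ]
tri (array([ 0.45905651, -0.00764861,  0.06117956]), np.float64(0.0020555680839751157))
spoon bowl [ 0.478 -0.087  0.01 ]
spoon nearest [ 0.457 -0.074  0.01 ]
dish [0.515 0.079 0.01 ]
cork [0.421 0.152 0.106]
rackcorners [0.191 0.442 0.01 ]
cup2 rim [ 0.435 -0.15   0.06 ]
```

Request:
{"api": "carry_out", "payload": {
  "increments": [
    [0.006, 0, 0.2, 0, 0, 0, 0],
    [0.006, 0, 0.4, 0, 0, 0, 0],
    [0.006, 0, 0.52, 0, 0, 0, 0],
    [0.006, 0, 0.59, 0, 0, 0, 0],
    [0.006, 0, 0.59, 0, 0, 0, 0.2],
    [0.006, 0, 0.59, 0, 0, 0, 0.6],
    [0.006, 0, 0.59, 0, 0, 0, 1],
    [0.006, 0, 0.59, 0, 0, 0, 1]
  ],
  "squeeze": 30
}}

```text
t: 1.45
ee_pos: [0.462, -0.008, 0.0245]
ee_rot: [0.001, 0.853, 0.523, 0.001]
force: [0.6, 0.3, -3.2]
finger_gap: 0.054
finger_force: 31.9
```

Request:
{"api": "carry_out", "payload": {
  "increments": [
    [0, 0, 0, 0, 0, 0, 1],
    [0, 0, 0, 0, 0, 0, 1],
    [0, 0, 0, 0, 0, 0, 1],
    [0, 0, 0, 0, 0, 0, 1]
  ]
}}

```text
t: 1.78
ee_pos: [0.4614, -0.008, 0.0241]
ee_rot: [0.0, 0.853, 0.523, 0.001]
force: [-0.5, 0.5, 8.3]
finger_gap: 0.0539
finger_force: 32.5
```

Request:
{"api": "carry_out", "payload": {
  "increments": [
    [0, 0, -0.05, 0, 0, 0, 1],
    [0, 0, -0.15, 0, 0, 0, 1],
    [0, 0, -0.3, 0, 0, 0, 1],
    [0, 0, -0.45, 0, 0, 0, 1],
    [0, 0, -0.55, 0, 0, 0, 1],
    [0, 0, -0.6, 0, 0, 0, 1],
    [0, 0, -0.6, 0, 0, 0, 1]
  ]
}}

```text
t: 2.37
ee_pos: [0.4617, -0.0081, 0.1456]
ee_rot: [0.001, 0.853, 0.522, 0.002]
force: [0.1, 0.4, -1.5]
finger_gap: 0.0537
finger_force: 32.7
```

```bash
python3 look.py w2; python3 -c "
from h import *
W=load('w2');m=mask(W,(12,70,110),(32,255,255),(230,180,410,400));p=np.vstack(blobs(m,3));print(cv2.boundingRect(p))"
```

```text
t 2.42 pos [ 0.4608 -0.0081  0.144 ] yaw_close -27.0 z [ 0.002  0.    -1.   ] gap 0.0542 F [-0.1 -0.8 -2.4] ff 32.7
(252, 237, 130, 108)
```

Request:
{"api": "carry_out", "payload": {
  "increments": [
    [-0.04, 0.05, 0, 0, 0, 0, 1],
    [-0.12, 0.15, 0, 0, 0, 0, 1],
    [-0.22, 0.27, 0, 0, 0, 0, 1],
    [-0.32, 0.39, 0, 0, 0, 0, 1],
    [-0.42, 0.51, 0, 0, 0, 0, 1],
    [-0.52, 0.63, 0, 0, 0, -0.01, 1],
    [-0.62, 0.75, 0, 0, 0, -0.02, 1],
    [-0.72, 0.87, 0, 0, 0, -0.035, 1]
  ]
}}

```text
t: 3.08
ee_pos: [0.5494, -0.2164, 0.1407]
ee_rot: [-0.002, 0.789, 0.614, -0.001]
force: [0.7, 0.8, -2.9]
finger_gap: 0.054
finger_force: 32.6
```

```bash
python3 -c "
from look import *
p,M=state(); d=np.r_[np.array([.5715,-.264])-p[:2],0]; print(M.T@d/.2)"
```

```text
t 3.08 pos [ 0.5494 -0.2164  0.1407] yaw_close -14.2 z [-0.004  0.001 -1.   ] gap 0.054 F [ 0.7  0.8 -2.9] ff 32.6
[-0.20375061  0.1655181  -0.00066477]
```

Request:
{"api": "carry_out", "payload": {
  "increments": [
    [-0.1, 0.08, 0, 0, 0, -0.015, 1],
    [-0.16, 0.13, 0, 0, 0, -0.035, 1],
    [-0.2, 0.165, 0.05, 0, 0, -0.05, 1],
    [-0.2, 0.165, 0.15, 0, 0, -0.05, 1],
    [-0.2, 0.165, 0.3, 0, 0, -0.05, 1],
    [-0.2, 0.165, 0.43, 0, 0, -0.05, 1],
    [-0.2, 0.165, 0.5, 0, 0, -0.05, 1],
    [-0.2, 0.165, 0.5, 0, 0, -0.05, 1]
  ]
}}

```text
t: 3.75
ee_pos: [0.5682, -0.2607, 0.037]
ee_rot: [-0.005, 0.684, 0.729, -0.002]
force: [-0.2, 0.2, -2.1]
finger_gap: 0.0542
finger_force: 32.6
```

Request:
{"api": "carry_out", "payload": {
  "increments": [
    [0, 0, 0.03, 0, 0, 0, 1],
    [0, 0, 0.05, 0, 0, 0, 1],
    [0, 0, 0.06, 0, 0, 0, 1],
    [0, 0, 0.065, 0, 0, 0, 1]
  ]
}}

```text
t: 4.08
ee_pos: [0.5726, -0.2624, 0.0306]
ee_rot: [0.0, 0.685, 0.729, 0.0]
force: [-0.7, 0.6, -1.6]
finger_gap: 0.0541
finger_force: 32.7
```

```bash
python3 look.py w3
```

```text
t 4.13 pos [ 0.5725 -0.2624  0.0307] yaw_close 3.6 z [ 0.001 -0.    -1.   ] gap 0.0542 F [-0.1 -0.  -2.4] ff 32.7
```

View pics/w3.png

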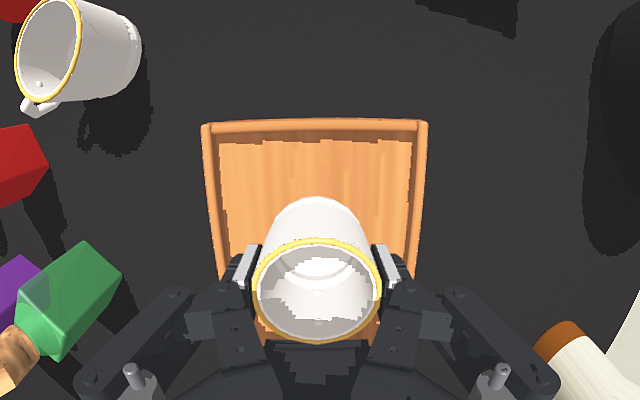

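The cup is hanging centred inside the tray: the rim is at (318,290) and the tray's end rim runs from (205,123) to (427,121). I'll lower it until it touches.

Request:
{"api": "carry_out", "payload": {
  "increments": [
    [0, 0, 0.005, 0, 0, 0, 1],
    [0, 0, 0.01, 0, 0, 0, 1],
    [0, 0, 0.01, 0, 0, 0, 1]
  ]
}}

```text
t: 4.38
ee_pos: [0.5727, -0.2625, 0.0302]
ee_rot: [0.001, 0.685, 0.729, 0.0]
force: [-4.5, 2.1, 8.4]
finger_gap: 0.054
finger_force: 33.5
```

```bash
python3 -c "
from look import *
state();W=load('w3')
for p in [(205,123),(427,121)]: print(plane(W,p,.018))
# cup2 
m=mask(W,(12,70,110),(32,255,255),(0,0,90,110));p=np.vstack(blobs(m,3));e=cv2.fitEllipse(cv2.convexHull(p));print(e,plane(W,e[0],.06),plane(W,(26,108),.036))"
```

```text
t 4.38 pos [ 0.5727 -0.2625  0.0302] yaw_close 3.6 z [ 0.001 -0.    -1.   ] gap 0.054 F [-4.5  2.1  8.4] ff 33.5
[ 0.50983273 -0.1981036   0.018     ]
[ 0.62473243 -0.1897478   0.018     ]
((47.892845153808594, 47.38213348388672), (63.88617706298828, 112.5590591430664), 15.198320388793945) [ 0.43594376 -0.15462723  0.06      ] [ 0.38600817 -0.18242684  0.036     ]
```

Request:
{"api": "carry_out", "payload": {
  "increments": [
    [0, 0, 0, 0, 0, 0, 0.5],
    [0, 0, 0, 0, 0, 0, 0],
    [0, 0, 0, 0, 0, 0, 0],
    [0, 0, 0, 0, 0, 0, 0],
    [0, 0, -0.1, 0, 0, 0, 0],
    [0, 0, -0.3, 0, 0, 0, 0],
    [0, 0, -0.5, 0, 0, 0, 0],
    [0, 0, -0.55, 0, 0, 0, 0]
  ]
}}

```text
t: 5.05
ee_pos: [0.5752, -0.2638, 0.1448]
ee_rot: [0.004, 0.685, 0.729, 0.002]
force: [1.8, -0.0, 0.3]
finger_gap: 0.0854
finger_force: 0.0
```

Request:
{"api": "carry_out", "payload": {
  "increments": [
    [0.606, -0.677, 0, 0, 0, 0.107, 0],
    [0.606, -0.677, 0, 0, 0, 0.107, 0],
    [0.606, -0.677, 0, 0, 0, 0.107, 0],
    [0.606, -0.677, 0, 0, 0, 0.107, 0],
    [0.606, -0.677, 0, 0, 0, 0.107, 0],
    [0.606, -0.677, 0, 0, 0, 0.107, 0],
    [0.606, -0.677, 0, 0, 0, 0.107, 0]
  ]
}}

```text
t: 5.63
ee_pos: [0.4292, -0.1492, 0.1388]
ee_rot: [0.0, 0.887, 0.462, 0.001]
force: [0.6, 0.1, 0.9]
finger_gap: 0.0856
finger_force: 0.0
```

```bash
python3 look.py w4; python3 -c "
from h import *
W=load('w4');m=mask(W,(12,70,110),(32,255,255),(260,140,370,260));p=np.vstack(blobs(m,3));e=cv2.fitEllipse(cv2.convexHull(p));print(e,plane(W,e[0],.06),tri((W,e[0]),(load('scene0'),(257.9,228.2))))"
```

```text
t 5.68 pos [ 0.43   -0.1498  0.1388] yaw_close -34.8 z [ 0.002 -0.    -1.   ] gap 0.0853 F [ 0.  -1.  -0.1] ff 0.0
((323.5972900390625, 207.64111328125), (68.66199493408203, 73.88429260253906), 80.08338928222656) [ 0.43296993 -0.15326837  0.06      ] (array([ 0.43309054, -0.15285674,  0.06256057]), np.float64(0.0004586927339472853))
```

View pics/w4.png

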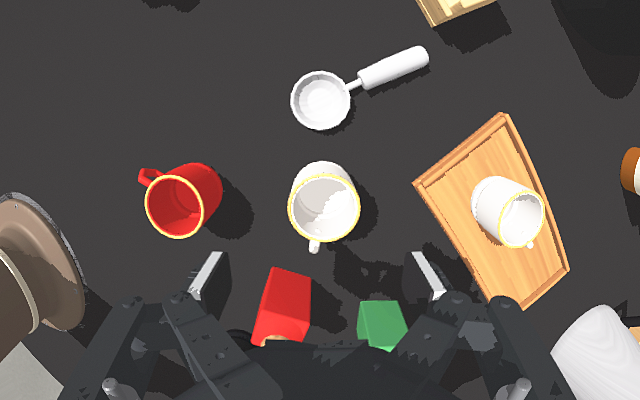

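Cup 1 stands upright in the tray at (507,212). Cup 2 is below the gripper at (324,208), with its handle at (314,248), which is about 9° off. The red cup at (183,200) and the red bottle at (285,300) are near the fingers, so I'll check clearances.

```bash
python3 -c "
from h import *
W=load('w4');c=np.array([.433,-.153])
for y in(-35,-44):
  a=np.radians(y);ty=np.array([np.cos(a),np.sin(a)]);tx=np.array([-np.sin(a),np.cos(a)])
  for n,p,z in(('redcup near edge rim',(206,215),.06),('redcup base near',(222,185),.0),('redbot corner',(275,268),.0),('redbot corner2',(310,275),.0),('redbot top',(262,310),.078),('redbot top2',(305,318),.078),('green',(360,300),.0),('greentop',(365,340),.078),('spoonbowl',(318,130),.005),('handle',(314,250),.036)):
    v=plane(W,p,z)[:2]-c;print(y,n,'x',(v@tx).round(3),'y',(v@ty).round(3))
"
```

```text
-35 redcup near edge rim x -0.007 y -0.093
-35 redcup base near x 0.002 y -0.097
-35 redbot corner x -0.088 y -0.049
-35 redbot corner2 x -0.096 y -0.012
-35 redbot top x -0.084 y -0.05
-35 redbot top2 x -0.091 y -0.015
-35 green x -0.13 y 0.044
-35 greentop x -0.119 y 0.038
-35 spoonbowl x 0.054 y -0.004
-35 handle x -0.048 y -0.007
-44 redcup near edge rim x -0.021 y -0.091
-44 redcup base near x -0.013 y -0.096
-44 redbot corner x -0.095 y -0.034
-44 redbot corner2 x -0.097 y 0.003
-44 redbot top x -0.091 y -0.036
-44 redbot top2 x -0.093 y -0.0
-44 green x -0.122 y 0.063
-44 greentop x -0.111 y 0.056
-44 spoonbowl x 0.052 y -0.012
-44 handle x -0.049 y 0.0
```

Request:
{"api": "carry_out", "payload": {
  "increments": [
    [-0.005, 0.022, 0.1, 0, 0, 0.0125, 0],
    [-0.005, 0.022, 0.25, 0, 0, 0.025, 0],
    [-0.005, 0.022, 0.4, 0, 0, 0.025, 0],
    [-0.005, 0.022, 0.52, 0, 0, 0.025, 0],
    [-0.005, 0.022, 0.575, 0, 0, 0.025, 0],
    [-0.005, 0.022, 0.575, 0, 0, 0.025, 0.4],
    [-0.005, 0.022, 0.575, 0, 0, 0.025, 0.8],
    [-0.005, 0.022, 0.575, 0, 0, 0.025, 1]
  ]
}}

```text
t: 6.35
ee_pos: [0.4333, -0.1538, 0.0239]
ee_rot: [0.0, 0.92, 0.392, 0.0]
force: [-0.4, -0.2, -0.6]
finger_gap: 0.0542
finger_force: 31.9
```

Request:
{"api": "carry_out", "payload": {
  "increments": [
    [0, 0, 0, 0, 0, 0, 1],
    [0, 0, 0, 0, 0, 0, 1],
    [0, 0, 0, 0, 0, 0, 1],
    [0, 0, 0, 0, 0, 0, 1]
  ]
}}

```text
t: 6.68
ee_pos: [0.433, -0.1533, 0.0239]
ee_rot: [0.0, 0.92, 0.391, 0.001]
force: [-1.2, 0.1, 1.9]
finger_gap: 0.0539
finger_force: 32.2
```

Request:
{"api": "carry_out", "payload": {
  "increments": [
    [0, 0, -0.05, 0, 0, 0, 1],
    [0, 0, -0.15, 0, 0, 0, 1],
    [0, 0, -0.3, 0, 0, 0, 1],
    [0, 0, -0.45, 0, 0, 0, 1],
    [0, 0, -0.57, 0, 0, 0, 1],
    [0, 0, -0.65, 0, 0, 0, 1],
    [0, 0, -0.65, 0, 0, 0, 1]
  ]
}}

```text
t: 7.27
ee_pos: [0.4344, -0.1538, 0.1573]
ee_rot: [0.002, 0.92, 0.391, 0.003]
force: [0.4, 0.3, -2.5]
finger_gap: 0.0542
finger_force: 32.4
```

```bash
python3 -c "
from look import *
p,M=state(); c=np.array([.574,-.314]);a=np.radians(4.2);t=c-.056*np.array([-np.sin(a),np.cos(a)]);d=np.r_[t-p[:2],0]; print(t,M.T@d/.2)"
```

```text
t 7.27 pos [ 0.4344 -0.1538  0.1573] yaw_close -43.9 z [ 0.006 -0.001 -1.   ] gap 0.0542 F [ 0.4  0.3 -2.5] ff 32.4
[ 0.57810134 -0.36984961] [-0.27933857  1.26683459  0.00578747]
```

Request:
{"api": "carry_out", "payload": {
  "increments": [
    [-0.02, 0.08, 0, 0, 0, 0, 1],
    [-0.05, 0.22, 0, 0, 0, 0, 1],
    [-0.08, 0.36, 0, 0, 0, 0, 1],
    [-0.11, 0.5, 0, 0, 0, 0, 1],
    [-0.14, 0.64, 0, 0, 0, 0, 1],
    [-0.17, 0.78, 0, 0, 0, 0, 1],
    [-0.19, 0.88, 0, 0, 0, 0, 1],
    [-0.2, 0.95, 0, 0, 0, 0, 1]
  ]
}}

```text
t: 7.93
ee_pos: [0.5417, -0.316, 0.1523]
ee_rot: [-0.0, 0.92, 0.391, -0.001]
force: [-0.0, 0.3, -1.9]
finger_gap: 0.0538
finger_force: 32.4
```

Request:
{"api": "carry_out", "payload": {
  "increments": [
    [-0.01, 0.05, 0, 0, 0, -0.017, 1],
    [-0.02, 0.11, 0, 0, 0, -0.035, 1],
    [-0.035, 0.18, 0, 0, 0, -0.053, 1],
    [-0.05, 0.24, 0, 0, 0, -0.072, 1],
    [-0.065, 0.29, 0, 0, 0, -0.091, 1],
    [-0.08, 0.317, 0, 0, 0, -0.11, 1],
    [-0.08, 0.317, 0, 0, 0, -0.133, 1],
    [-0.08, 0.317, 0, 0, 0, -0.133, 1]
  ]
}}

```text
t: 8.6
ee_pos: [0.5754, -0.3697, 0.1521]
ee_rot: [-0.001, 0.68, 0.733, -0.0]
force: [-0.3, -1.1, -2.4]
finger_gap: 0.0536
finger_force: 32.4
```

Request:
{"api": "carry_out", "payload": {
  "increments": [
    [0, 0, 0.05, 0, 0, 0, 1],
    [0, 0, 0.15, 0, 0, 0, 1],
    [0, 0, 0.3, 0, 0, 0, 1],
    [0, 0, 0.42, 0, 0, 0, 1],
    [0, 0, 0.53, 0, 0, 0, 1],
    [0, 0, 0.59, 0, 0, 0, 1],
    [0, 0, 0.59, 0, 0, 0, 1]
  ]
}}

```text
t: 9.18
ee_pos: [0.5744, -0.3681, 0.0319]
ee_rot: [-0.002, 0.683, 0.73, -0.001]
force: [-0.4, 0.9, -1.6]
finger_gap: 0.0542
finger_force: 32.3
```

Request:
{"api": "carry_out", "payload": {
  "increments": [
    [0, 0, 0.01, 0, 0, 0, 1],
    [0, 0, 0.02, 0, 0, 0, 1],
    [0, 0, 0.03, 0, 0, 0, 1],
    [0, 0, 0.03, 0, 0, 0, 1]
  ]
}}

```text
t: 9.52
ee_pos: [0.5766, -0.3695, 0.03]
ee_rot: [0.001, 0.682, 0.731, 0.0]
force: [-0.5, -0.8, -2.2]
finger_gap: 0.054
finger_force: 32.3
```

Request:
{"api": "carry_out", "payload": {
  "increments": [
    [0, 0, 0.005, 0, 0, 0, 1],
    [0, 0, 0.01, 0, 0, 0, 1],
    [0, 0, 0.01, 0, 0, 0, 1]
  ]
}}

```text
t: 9.77
ee_pos: [0.5767, -0.3697, 0.0297]
ee_rot: [0.001, 0.682, 0.731, 0.0]
force: [-3.6, 3.2, 10.6]
finger_gap: 0.0542
finger_force: 33.4
```

Request:
{"api": "carry_out", "payload": {
  "increments": [
    [0, 0, 0, 0, 0, 0, 0.5],
    [0, 0, 0, 0, 0, 0, 0],
    [0, 0, 0, 0, 0, 0, 0],
    [0, 0, 0, 0, 0, 0, 0],
    [0, 0, -0.1, 0, 0, 0, 0],
    [0, 0, -0.3, 0, 0, 0, 0],
    [0, 0, -0.5, 0, 0, 0, 0],
    [0, 0, -0.7, 0, 0, 0, 0]
  ]
}}

```text
t: 10.43
ee_pos: [0.5758, -0.3692, 0.1684]
ee_rot: [-0.0, 0.682, 0.731, -0.0]
force: [1.3, -0.3, 0.5]
finger_gap: 0.0856
finger_force: 0.0
```

Request:
{"api": "carry_out", "payload": {
  "increments": [
    [0.343, -0.862, -0.15, 0, 0, 0, 0],
    [0.343, -0.862, -0.15, 0, 0, 0, 0],
    [0.343, -0.862, -0.15, 0, 0, 0, 0],
    [0.343, -0.862, -0.15, 0, 0, 0, 0],
    [0.343, -0.862, -0.15, 0, 0, 0, 0],
    [0.343, -0.862, -0.15, 0, 0, 0, 0],
    [0.343, -0.862, -0.15, 0, 0, 0, 0]
  ]
}}

```text
t: 11.02
ee_pos: [0.3991, -0.3131, 0.1983]
ee_rot: [0.001, 0.683, 0.731, 0.0]
force: [1.2, -0.4, -0.1]
finger_gap: 0.0852
finger_force: 0.0
```

```bash
python3 look.py w5
```

```text
t 11.07 pos [ 0.4001 -0.3131  0.1979] yaw_close 4.0 z [ 0.002 -0.001 -1.   ] gap 0.0854 F [-0.5  1.1  0.1] ff 0.0
```

View pics/w5.png

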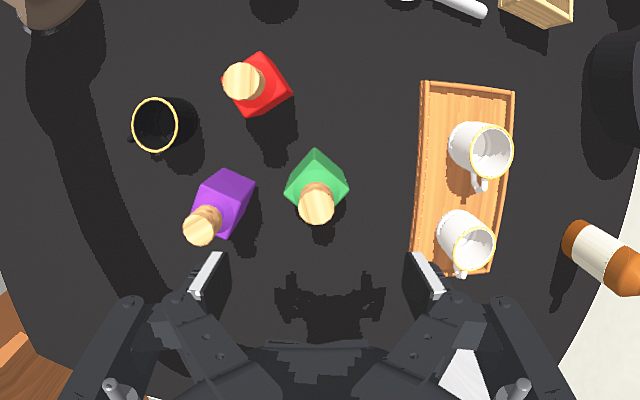

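Both cups stand in the tray. The green target's cork top is at (316,207), and its body corners are at (285,187), (315,148) and (349,187). The purple cork is at (199,230) and the red one at (243,83).

```bash
python3 -c "
from look import *
W=load('w5');p,M=state()
m=mask(W,(8,40,120),(28,255,255),(295,182,336,228));c=blobs(m)[0];(k,r)=cv2.minEnclosingCircle(c);print(k,r)
G=plane(W,k,.12);print('cork',G,'tri',tri((W,(316,203)),(load('scene0'),(177,235)),(load('side0'),(363.5,283))))
for n,q,z in(('purple',(199,230),.12),('red',(238,83),.12),('L',(285,187),.078),('R',(349,187),.078),('far base',(315,148),.0),('far top',(315,148),.078)):
  w=plane(W,q,z);print(n,w.round(3),'tool',(M.T@(w-G))[:2].round(3))
"
```

```text
t 11.07 pos [ 0.4001 -0.3131  0.1979] yaw_close 4.0 z [ 0.002 -0.001 -1.   ] gap 0.0854 F [-0.5  1.1  0.1] ff 0.0
(316.38360595703125, 203.21983337402344) 21.525890350341797
cork [ 0.39834017 -0.31039138  0.12      ] tri (array([ 0.39890504, -0.31360193,  0.11130559]), np.float64(0.0011048584200913528))
purple [ 0.304 -0.34   0.12 ] tool [-0.023 -0.096]
red [ 0.336 -0.224  0.12 ] tool [ 0.09  -0.056]
L [ 0.371 -0.311  0.078] tool [ 0.001 -0.028]
R [ 0.427 -0.307  0.078] tool [0.001 0.029]
far base [ 0.395 -0.286  0.   ] tool [ 0.025 -0.001]
far top [ 0.395 -0.275  0.078] tool [ 0.036 -0.001]
```

Request:
{"api": "carry_out", "payload": {
  "increments": [
    [0.005, -0.005, 0.15, 0, 0, 0, 0],
    [0.005, -0.005, 0.35, 0, 0, 0, 0],
    [0.005, -0.005, 0.48, 0, 0, 0, 0],
    [0.005, -0.005, 0.54, 0, 0, 0, 0],
    [0.005, -0.005, 0.54, 0, 0, 0, 0],
    [0.005, -0.005, 0.54, 0, 0, 0, 0.5],
    [0.005, -0.005, 0.54, 0, 0, 0, 0.8],
    [0.005, -0.005, 0.54, 0, 0, 0, 1]
  ],
  "squeeze": 40
}}

```text
t: 11.73
ee_pos: [0.3996, -0.3125, 0.0904]
ee_rot: [0.001, 0.682, 0.731, 0.0]
force: [-0.4, -0.5, 0.4]
finger_gap: 0.0517
finger_force: 0.0
```

Request:
{"api": "carry_out", "payload": {
  "increments": [
    [0, 0, 0, 0, 0, 0, 1],
    [0, 0, 0, 0, 0, 0, 1],
    [0, 0, 0, 0, 0, 0, 1],
    [0, 0, 0, 0, 0, 0, 1],
    [0, 0, 0, 0, 0, 0, 1]
  ]
}}

```text
t: 12.15
ee_pos: [0.399, -0.3124, 0.0904]
ee_rot: [0.001, 0.682, 0.731, 0.0]
force: [-1.4, 0.1, 6.0]
finger_gap: 0.0271
finger_force: 39.3
```

Request:
{"api": "carry_out", "payload": {
  "increments": [
    [0, 0, -0.05, 0, 0, 0, 1],
    [0, 0, -0.15, 0, 0, 0, 1],
    [0, 0, -0.3, 0, 0, 0, 1],
    [0, 0, -0.45, 0, 0, 0, 1],
    [0, 0, -0.56, 0, 0, 0, 1],
    [0, 0, -0.6, 0, 0, 0, 1],
    [0, 0, -0.6, 0, 0, 0, 1],
    [0, 0, -0.6, 0, 0, 0, 1]
  ]
}}

```text
t: 12.82
ee_pos: [0.3981, -0.3117, 0.2089]
ee_rot: [-0.0, 0.682, 0.731, 0.0]
force: [-0.1, 0.5, -2.0]
finger_gap: 0.0271
finger_force: 39.8
```

```bash
python3 -c "
from look import *
W=snap('w6');p,M=state(); d=np.r_[np.array([.6517,-.0353])-p[:2],0]; print(M.T@d/.2)
m=mask(W,(50,80,30),(85,255,255),(220,100,420,400));c=blobs(m,100)[0];P=cv2.approxPolyDP(cv2.convexHull(c),4,True)[:,0];print(P.tolist())
for q in P: print((M.T@(plane(W,q,p[2]-.089)-p))[:2].round(3),(M.T@(plane(W,q,p[2]-.011)-p))[:2].round(3))
"
```

```text
t 12.87 pos [ 0.3977 -0.3114  0.2081] yaw_close 4.0 z [-0.002  0.001 -1.   ] gap 0.0268 F [-0.3 -0.2 -1.9] ff 39.8
[ 1.28942092e+00  1.36242602e+00 -5.09595978e-04]
[[368, 241], [362, 250], [343, 253], [265, 250], [279, 205], [313, 168], [353, 200]]
[-0.035  0.043] [0.002 0.028]
[-0.043  0.038] [-0.003  0.025]
[-0.046  0.022] [-0.005  0.015]
[-0.043 -0.044] [-0.003 -0.029]
[-0.003 -0.03 ] [ 0.023 -0.02 ]
[ 0.027 -0.003] [ 0.043 -0.002]
[0.001 0.029] [0.026 0.019]
```

Request:
{"api": "carry_out", "payload": {
  "increments": [
    [0.04, 0.04, 0, 0, 0, 0, 1],
    [0.11, 0.12, 0, 0, 0, 0, 1],
    [0.21, 0.22, 0, 0, 0, 0, 1],
    [0.32, 0.34, 0, 0, 0, 0, 1],
    [0.43, 0.45, 0, 0, 0, 0, 1],
    [0.54, 0.57, 0, 0, 0, 0, 1],
    [0.64, 0.68, 0, 0, 0, 0, 1],
    [0.74, 0.78, 0, 0, 0, 0, 1]
  ]
}}

```text
t: 13.53
ee_pos: [0.5446, -0.1507, 0.2075]
ee_rot: [-0.001, 0.682, 0.731, -0.0]
force: [0.2, 0.1, -1.5]
finger_gap: 0.0269
finger_force: 39.7
```

Request:
{"api": "carry_out", "payload": {
  "increments": [
    [0.1, 0.1, 0, 0, 0, -0.014, 1],
    [0.19, 0.2, 0, 0, 0, -0.028, 1],
    [0.28, 0.3, 0, 0, 0, -0.042, 1],
    [0.36, 0.39, 0, 0, 0, -0.056, 1],
    [0.44, 0.47, 0, 0, 0, -0.07, 1],
    [0.51, 0.54, 0, 0, 0, -0.084, 1],
    [0.55, 0.58, 0, 0, 0, -0.084, 1],
    [0.55, 0.58, 0, 0, 0, -0.084, 1]
  ]
}}

```text
t: 14.2
ee_pos: [0.6525, -0.0317, 0.2073]
ee_rot: [-0.002, 0.467, 0.884, 0.001]
force: [-0.4, 0.3, -2.9]
finger_gap: 0.0268
finger_force: 39.8
```

Request:
{"api": "carry_out", "payload": {
  "increments": [
    [0, 0, 0, 0, 0, 0, 1],
    [0, 0, 0, 0, 0, 0, 1]
  ]
}}

```text
t: 14.37
ee_pos: [0.6511, -0.0368, 0.2085]
ee_rot: [-0.001, 0.469, 0.883, -0.001]
force: [1.3, -0.3, -2.7]
finger_gap: 0.0267
finger_force: 39.8
```

```bash
python3 look.py w7
```

```text
t 14.42 pos [ 0.6511 -0.0372  0.2088] yaw_close 34.0 z [-0.001 -0.001 -1.   ] gap 0.0269 F [-0.1 -0.4 -2.5] ff 39.8
```

View pics/w7.png

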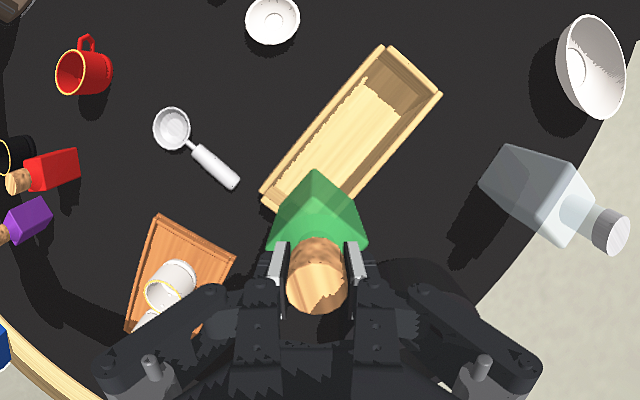

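The flask hangs over the rack. The rack's +y end corners are at (384,45) and (442,93), and the lip runs down to (261,193). I'll use these to refine the rack pose.

```bash
python3 -c "
from look import *
W=load('w7');p,M=state()
for n,q,z in(('frontend',(384,45),.06),('backend',(442,93),.06),('lip far',(377,53),.04),('lip near',(261,193),.04),('back mid',(412,137),.06)):print(n,plane(W,q,z).round(4))
m=mask(W,(50,80,30),(85,255,255),(230,140,400,400));c=blobs(m,100)[0];P=cv2.approxPolyDP(cv2.convexHull(c),4,True)[:,0];print(P.tolist())
for q in P: print(plane(W,q,p[2]-.089).round(3)[:2],plane(W,q,p[2]-.011)[:2].round(3))
"
```

```text
t 14.42 pos [ 0.6511 -0.0372  0.2088] yaw_close 34.0 z [-0.001 -0.001 -1.   ] gap 0.0269 F [-0.1 -0.4 -2.5] ff 39.8
frontend [0.6267 0.1099 0.06  ]
backend [0.6996 0.1079 0.06  ]
lip far [0.6271 0.1042 0.04  ]
lip near [ 0.6101 -0.0829  0.04  ]
back mid [0.7003 0.0538 0.06  ]
[[368, 241], [362, 250], [343, 253], [265, 250], [279, 206], [313, 169], [353, 200]]
[ 0.704 -0.041] [ 0.672 -0.018]
[ 0.705 -0.05 ] [ 0.672 -0.025]
[ 0.694 -0.062] [ 0.665 -0.032]
[ 0.638 -0.096] [ 0.628 -0.055]
[ 0.627 -0.056] [ 0.621 -0.028]
[ 0.633 -0.016] [ 0.624 -0.002]
[ 0.673 -0.019] [ 0.651 -0.004]
```

Request:
{"api": "carry_out", "payload": {
  "increments": [
    [0, 0, 0.06, 0, 0, 0, 1],
    [0, 0, 0.16, 0, 0, 0, 1],
    [0, 0, 0.28, 0, 0, 0, 1],
    [0, 0, 0.39, 0, 0, 0, 1],
    [0, 0, 0.47, 0, 0, 0, 1],
    [0, 0, 0.52, 0, 0, 0, 1],
    [0, 0, 0.54, 0, 0, 0, 1],
    [0, 0, 0.54, 0, 0, 0, 1]
  ]
}}

```text
t: 15.08
ee_pos: [0.6513, -0.0362, 0.1003]
ee_rot: [-0.001, 0.468, 0.884, -0.0]
force: [0.6, -1.0, -1.6]
finger_gap: 0.027
finger_force: 39.8
```

Request:
{"api": "carry_out", "payload": {
  "increments": [
    [0, 0, 0.01, 0, 0, 0, 1],
    [0, 0, 0.015, 0, 0, 0, 1],
    [0, 0, 0.02, 0, 0, 0, 1],
    [0, 0, 0.02, 0, 0, 0, 1]
  ]
}}

```text
t: 15.42
ee_pos: [0.6527, -0.0358, 0.0985]
ee_rot: [0.001, 0.468, 0.884, 0.0]
force: [-1.1, -0.9, 2.2]
finger_gap: 0.0267
finger_force: 40.1
```

Request:
{"api": "carry_out", "payload": {
  "increments": [
    [0, 0, 0, 0, 0, 0, 0.5],
    [0, 0, 0, 0, 0, 0, 0],
    [0, 0, 0, 0, 0, 0, 0],
    [0, 0, 0, 0, 0, 0, 0],
    [0, 0, 0, 0, 0, 0, 0],
    [0, 0, -0.15, 0, 0, 0, 0],
    [0, 0, -0.35, 0, 0, 0, 0],
    [0, 0, -0.5, 0, 0, 0, 0]
  ]
}}

```text
t: 16.08
ee_pos: [0.6521, -0.0357, 0.1993]
ee_rot: [0.0, 0.468, 0.884, 0.0]
force: [0.8, -0.6, 0.2]
finger_gap: 0.0855
finger_force: 0.0
```

Request:
{"api": "carry_out", "payload": {
  "increments": [
    [0.1, -0.03, -0.05, 0, 0, 0, 0],
    [0.28, -0.08, -0.05, 0, 0, 0, 0],
    [0.48, -0.14, -0.05, 0, 0, 0, 0],
    [0.68, -0.2, -0.05, 0, 0, 0, 0],
    [0.88, -0.26, -0.05, 0, 0, 0, 0],
    [1, -0.3, -0.05, 0, 0, 0, 0]
  ]
}}

```text
t: 16.58
ee_pos: [0.4866, 0.0987, 0.2074]
ee_rot: [-0.0, 0.467, 0.884, 0.0]
force: [-0.2, 0.6, 0.3]
finger_gap: 0.0858
finger_force: 0.0
```

Request:
{"api": "carry_out", "payload": {
  "increments": [
    [0.2, -0.06, 0, 0, 0, 0.02, 0],
    [0.35, -0.1, 0, 0, 0, 0.04, 0],
    [0.415, -0.118, 0, 0, 0, 0.06, 0],
    [0.415, -0.118, 0, 0, 0, 0.08, 0],
    [0.415, -0.118, 0, 0, 0, 0.094, 0],
    [0.415, -0.118, 0, 0, 0, 0.094, 0],
    [0.415, -0.118, 0, 0, 0, 0.094, 0]
  ]
}}

```text
t: 17.17
ee_pos: [0.4238, 0.1514, 0.2075]
ee_rot: [0.0, 0.704, 0.71, 0.0]
force: [0.1, -0.3, 0.0]
finger_gap: 0.0853
finger_force: 0.0
```

```bash
python3 look.py w8
```

```text
t 17.22 pos [0.4238 0.1513 0.2074] yaw_close 0.6 z [ 0.  0. -1.] gap 0.0851 F [-0.5  0.5 -0.4] ff 0.0
```

View pics/w8.png

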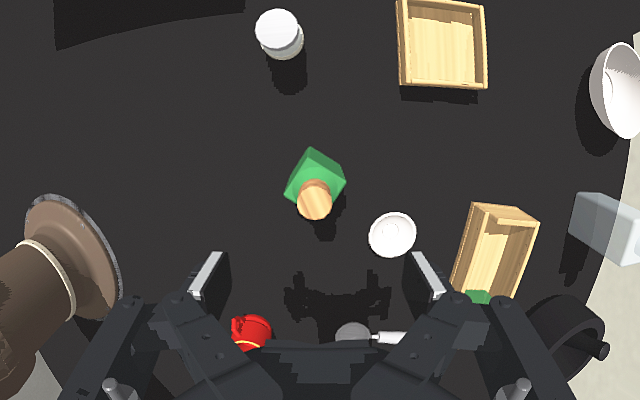

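The second green flask's cork is at (315,203), with body corners at (285,183), (313,148) and (346,182). The jar lid is at (278,33). The box rim corners are at (398,0), (487,3), (487,92) and (400,88).

```bash
python3 -c "
from look import *
W=load('w8');p,M=state()
m=mask(W,(8,40,120),(28,255,255),(290,175,340,226));c=blobs(m)[0];k,r=cv2.minEnclosingCircle(c);print(k,r,'cork',plane(W,(315,203),.12),plane(W,k,.11),'tri',tri((W,k),(load('side0'),(270,145)),(load('scene0'),(368,160))))
m=mask(W,(50,80,30),(85,255,255),(260,130,370,230));c=blobs(m,100)[0];P=cv2.approxPolyDP(cv2.convexHull(c),4,True)[:,0]
for q in P: print(q,plane(W,q,.078)[:2].round(3),plane(W,q,0)[:2].round(3))
j=plane(W,(278,33),.066);print('jar',j,tri((W,(281,40)),(load('side0'),(237.5,140))))
for n,q in(('a',(487,3)),('b',(486,91)),('c',(400,87)),('d',(398,0))):print(n,plane(W,q,.03).round(4))
"
```

```text
t 17.22 pos [0.4238 0.1513 0.2074] yaw_close 0.6 z [ 0.  0. -1.] gap 0.0851 F [-0.5  0.5 -0.4] ff 0.0
(314.5, 199.1666717529297) 20.662729263305664 cork [0.42207929 0.15130666 0.12      ] [0.4216383  0.15128551 0.11      ] tri (array([0.42359147, 0.15179979, 0.10541208]), np.float64(0.002772254213451496))
[309 146] [0.416 0.19 ] [0.415 0.18 ]
[342 170] [0.446 0.169] [0.453 0.152]
[346 182] [0.45  0.158] [0.458 0.138]
[333 202] [0.439 0.139] [0.443 0.113]
[295 203] [0.404 0.137] [0.398 0.111]
[283 194] [0.393 0.146] [0.384 0.123]
jar [0.38705872 0.29429266 0.066     ] (array([0.38640946, 0.29359089, 0.03751661]), np.float64(0.0002788033051053576))
a [0.6153 0.362  0.03  ]
b [0.6128 0.2553 0.03  ]
c [0.509  0.2489 0.03  ]
d [0.5066 0.3453 0.03  ]
```

Request:
{"api": "carry_out", "payload": {
  "increments": [
    [0, -0.008, 0.15, 0, 0, 0, 0],
    [0, -0.008, 0.35, 0, 0, 0, 0],
    [0, -0.008, 0.5, 0, 0, 0, 0],
    [0, -0.008, 0.59, 0, 0, 0, 0],
    [0, -0.008, 0.59, 0, 0, 0, 0],
    [0, -0.008, 0.59, 0, 0, 0, 0.5],
    [0, -0.008, 0.59, 0, 0, 0, 0.8],
    [0, -0.008, 0.59, 0, 0, 0, 1]
  ]
}}

```text
t: 17.88
ee_pos: [0.4233, 0.1517, 0.0907]
ee_rot: [0.001, 0.705, 0.709, 0.001]
force: [0.3, 0.6, -0.3]
finger_gap: 0.0516
finger_force: 0.0
```

Request:
{"api": "carry_out", "payload": {
  "increments": [
    [0, 0, 0, 0, 0, 0, 1],
    [0, 0, 0, 0, 0, 0, 1],
    [0, 0, 0, 0, 0, 0, 1],
    [0, 0, 0, 0, 0, 0, 1],
    [0, 0, 0, 0, 0, 0, 1]
  ]
}}

```text
t: 18.3
ee_pos: [0.4228, 0.1516, 0.0905]
ee_rot: [0.0, 0.705, 0.709, 0.001]
force: [-0.3, 0.1, 6.8]
finger_gap: 0.0266
finger_force: 38.9
```

Request:
{"api": "carry_out", "payload": {
  "increments": [
    [0, 0, -0.05, 0, 0, 0, 1],
    [0, 0, -0.15, 0, 0, 0, 1],
    [0, 0, -0.3, 0, 0, 0, 1],
    [0, 0, -0.45, 0, 0, 0, 1],
    [0, 0, -0.56, 0, 0, 0, 1],
    [0, 0, -0.6, 0, 0, 0, 1],
    [0, 0, -0.6, 0, 0, 0, 1]
  ]
}}

```text
t: 18.88
ee_pos: [0.4231, 0.1517, 0.2115]
ee_rot: [0.001, 0.705, 0.709, 0.002]
force: [-0.4, 0.7, -2.7]
finger_gap: 0.0269
finger_force: 40.1
```

```bash
python3 -c "
from look import *
W=snap('w9');p,M=state(); d=np.r_[np.array([.6592,.0558])-p[:2],0]; print(M.T@d/.2)
m=mask(W,(50,80,30),(85,255,255),(220,100,420,300));c=blobs(m,100)[0];P=cv2.approxPolyDP(cv2.convexHull(c),4,True)[:,0]
for q in P: print(q,(plane(W,q,p[2]-.089)-p)[:2].round(3),(plane(W,q,p[2]-.011)-p)[:2].round(3))
"
```

```text
t 18.93 pos [0.4222 0.1512 0.2097] yaw_close 0.4 z [ 0.002  0.    -1.   ] gap 0.0272 F [-0.3  0.2 -2.5] ff 40.1
[-0.4845469   1.18178142  0.0017017 ]
[306 167] [-0.008  0.028] [-0.005  0.044]
[352 194] [0.029 0.007] [0.019 0.03 ]
[367 231] [ 0.043 -0.025] [0.028 0.009]
[359 246] [ 0.037 -0.039] [ 0.024 -0.   ]
[343 251] [ 0.023 -0.043] [ 0.015 -0.003]
[266 250] [-0.042 -0.043] [-0.028 -0.003]
[279 209] [-0.029 -0.006] [-0.02   0.022]
```

Request:
{"api": "carry_out", "payload": {
  "increments": [
    [-0.03, 0.07, 0, 0, 0, 0, 1],
    [-0.08, 0.2, 0, 0, 0, 0, 1],
    [-0.14, 0.34, 0, 0, 0, 0, 1],
    [-0.2, 0.48, 0, 0, 0, 0, 1],
    [-0.25, 0.62, 0, 0, 0, 0, 1],
    [-0.31, 0.76, 0, 0, 0, 0, 1],
    [-0.36, 0.88, 0, 0, 0, 0, 1],
    [-0.4, 0.98, 0, 0, 0, 0, 1]
  ]
}}

```text
t: 19.6
ee_pos: [0.6197, 0.0705, 0.2062]
ee_rot: [-0.001, 0.705, 0.709, -0.002]
force: [0.5, -0.3, -2.4]
finger_gap: 0.0269
finger_force: 40.0
```

Request:
{"api": "carry_out", "payload": {
  "increments": [
    [-0.04, 0.09, 0, 0, 0, -0.012, 1],
    [-0.065, 0.15, 0, 0, 0, -0.025, 1],
    [-0.08, 0.19, 0, 0, 0, -0.04, 1],
    [-0.085, 0.2, 0, 0, 0, -0.055, 1],
    [-0.085, 0.2, 0, 0, 0, -0.07, 1],
    [-0.085, 0.2, 0, 0, 0, -0.075, 1],
    [-0.085, 0.2, 0, 0, 0, -0.075, 1],
    [-0.085, 0.2, 0, 0, 0, -0.075, 1]
  ]
}}

```text
t: 20.27
ee_pos: [0.6581, 0.0553, 0.2069]
ee_rot: [-0.001, 0.52, 0.854, -0.001]
force: [-0.4, -0.4, -2.5]
finger_gap: 0.0274
finger_force: 40.0
```

```bash
python3 -c "
from look import *
W=snap('w10');p,M=state()
m=mask(W,(50,80,30),(85,255,255),(220,100,420,300));c=blobs(m,100)[0];P=cv2.approxPolyDP(cv2.convexHull(c),4,True)[:,0]
for q in P: print(q,plane(W,q,p[2]-.089)[:2].round(3))
"
```

```text
t 20.32 pos [0.6582 0.0554 0.2074] yaw_close 27.3 z [-0.003 -0.    -1.   ] gap 0.0268 F [ 0.   0.8 -2.3] ff 40.0
[351 194] [0.678 0.074]
[367 231] [0.705 0.052]
[359 246] [0.706 0.038]
[251 277] [ 0.637 -0.033]
[243 272] [ 0.629 -0.032]
[256 240] [0.627 0.003]
[307 168] [0.638 0.076]
```

View pics/w10.png

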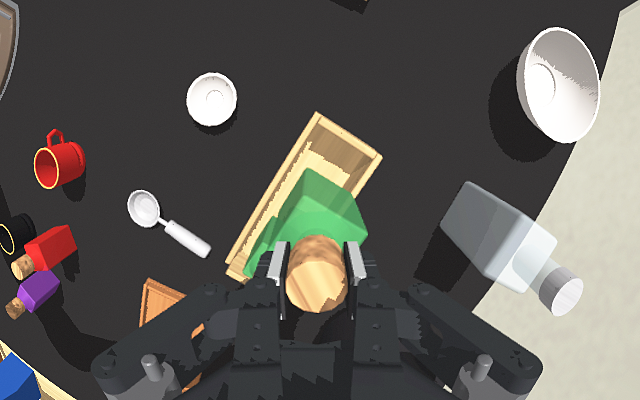

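The flask is held square over the +y half of the rack, with its far base edge within the walls. Lowering it now.

Request:
{"api": "carry_out", "payload": {
  "increments": [
    [0, 0, 0.06, 0, 0, 0, 1],
    [0, 0, 0.16, 0, 0, 0, 1],
    [0, 0, 0.28, 0, 0, 0, 1],
    [0, 0, 0.39, 0, 0, 0, 1],
    [0, 0, 0.47, 0, 0, 0, 1],
    [0, 0, 0.52, 0, 0, 0, 1],
    [0, 0, 0.54, 0, 0, 0, 1],
    [0, 0, 0.54, 0, 0, 0, 1]
  ]
}}

```text
t: 20.98
ee_pos: [0.6584, 0.0557, 0.1004]
ee_rot: [-0.0, 0.52, 0.854, -0.0]
force: [-0.5, -0.2, -2.4]
finger_gap: 0.0272
finger_force: 40.1
```

Request:
{"api": "carry_out", "payload": {
  "increments": [
    [0, 0, 0.01, 0, 0, 0, 1],
    [0, 0, 0.015, 0, 0, 0, 1],
    [0, 0, 0.02, 0, 0, 0, 1],
    [0, 0, 0.02, 0, 0, 0, 1]
  ]
}}

```text
t: 21.32
ee_pos: [0.6594, 0.0558, 0.0986]
ee_rot: [0.001, 0.52, 0.854, 0.001]
force: [-1.1, 0.4, 2.9]
finger_gap: 0.0269
finger_force: 40.6
```

Request:
{"api": "carry_out", "payload": {
  "increments": [
    [0, 0, 0, 0, 0, 0, 0.5],
    [0, 0, 0, 0, 0, 0, 0],
    [0, 0, 0, 0, 0, 0, 0],
    [0, 0, 0, 0, 0, 0, 0],
    [0, 0, 0, 0, 0, 0, 0],
    [0, 0, -0.15, 0, 0, 0, 0],
    [0, 0, -0.35, 0, 0, 0, 0],
    [0, 0, -0.5, 0, 0, 0, 0]
  ]
}}

```text
t: 21.98
ee_pos: [0.6589, 0.0559, 0.1993]
ee_rot: [0.0, 0.52, 0.854, 0.0]
force: [1.7, -0.2, -0.0]
finger_gap: 0.085
finger_force: 0.0
```

Request:
{"api": "carry_out", "payload": {
  "increments": [
    [0.1, -0.04, 0, 0, 0, 0, 0],
    [0.28, -0.11, 0, 0, 0, 0, 0],
    [0.46, -0.18, 0, 0, 0, 0, 0],
    [0.64, -0.25, 0, 0, 0, 0, 0],
    [0.82, -0.32, 0, 0, 0, 0, 0],
    [1, -0.395, 0, 0, 0, 0, 0],
    [1, -0.395, 0, 0, 0, 0, 0]
  ]
}}

```text
t: 22.57
ee_pos: [0.4907, 0.2034, 0.1978]
ee_rot: [-0.001, 0.516, 0.857, 0.001]
force: [-0.1, 0.4, 0.0]
finger_gap: 0.0852
finger_force: 0.0
```

Request:
{"api": "carry_out", "payload": {
  "increments": [
    [0.18, -0.07, 0, 0, 0, 0.018, 0],
    [0.36, -0.14, 0.1, 0, 0, 0.036, 0],
    [0.54, -0.21, 0.2, 0, 0, 0.054, 0],
    [0.68, -0.268, 0.25, 0, 0, 0.069, 0],
    [0.68, -0.268, 0.25, 0, 0, 0.069, 0],
    [0.68, -0.268, 0.25, 0, 0, 0.069, 0],
    [0.68, -0.268, 0.25, 0, 0, 0.069, 0]
  ]
}}

```text
t: 23.15
ee_pos: [0.3871, 0.2933, 0.1475]
ee_rot: [0.0, 0.691, 0.723, 0.0]
force: [0.5, -0.4, 0.3]
finger_gap: 0.0851
finger_force: 0.0
```

```bash
python3 look.py w11
```

```text
t 23.2 pos [0.3877 0.2928 0.1477] yaw_close 2.5 z [ 0.001  0.    -1.   ] gap 0.0854 F [ 0.3 -0.3 -0.7] ff 0.0
```

View pics/w11.png

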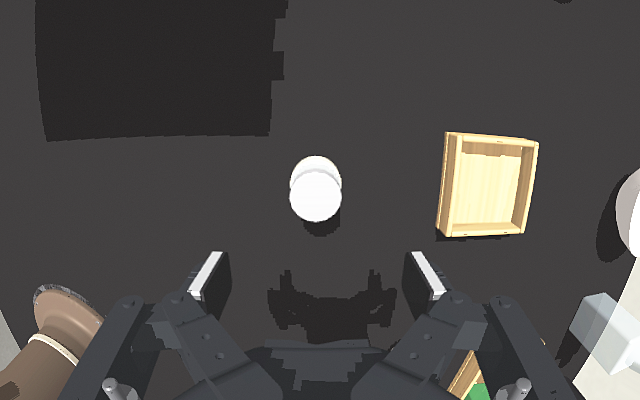

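The jar lid is at (316,196), centred between the fingers. The box rim corners are at (446,132), (538,141), (524,235) and (438,235).

```bash
python3 -c "
from look import *
W=load('w11');p,M=state()
j=plane(W,(316,196),.066);print('jar',j,'tri',tri((W,(316,196)),(load('w8'),(278,33))))
B=np.array([plane(W,q,.03)[:2] for q in [(446,132),(538,141),(524,235),(438,235)]]);print(B.round(3).tolist(),cv2.minAreaRect(B.astype(np.float32)),B.mean(0))
print((M.T@(j-p))/.2)
"
```

```text
t 23.2 pos [0.3877 0.2928 0.1477] yaw_close 2.5 z [ 0.001  0.    -1.   ] gap 0.0854 F [ 0.3 -0.3 -0.7] ff 0.0
jar [0.38580548 0.30069434 0.066     ] tri (array([0.38579362, 0.29708573, 0.05432733]), np.float64(0.00018174978510325987))
[[0.499, 0.355], [0.608, 0.359], [0.616, 0.256], [0.507, 0.256]] ((0.5575658679008484, 0.3053462505340576), (0.11348157376050949, 0.10310249775648117), 2.27051043510437) [0.55756562 0.30635342]
[ 0.03964642 -0.00794547  0.40833234]
```

Request:
{"api": "carry_out", "payload": {
  "increments": [
    [0.02, -0.008, 0.15, 0, 0, 0, 0],
    [0.02, -0.008, 0.35, 0, 0, 0, 0],
    [0.02, -0.008, 0.5, 0, 0, 0, 0],
    [0.02, -0.008, 0.58, 0, 0, 0, 0],
    [0.02, -0.008, 0.58, 0, 0, 0, 0],
    [0.02, -0.008, 0.58, 0, 0, 0, 0.5],
    [0.02, -0.008, 0.58, 0, 0, 0, 0.8],
    [0.02, -0.008, 0.58, 0, 0, 0, 1]
  ],
  "squeeze": 30
}}

```text
t: 23.87
ee_pos: [0.3862, 0.2977, 0.0329]
ee_rot: [0.0, 0.692, 0.722, 0.001]
force: [0.5, 0.2, 0.6]
finger_gap: 0.0516
finger_force: 0.0
```

Request:
{"api": "carry_out", "payload": {
  "increments": [
    [0, 0, 0, 0, 0, 0, 1],
    [0, 0, 0, 0, 0, 0, 1],
    [0, 0, 0, 0, 0, 0, 1],
    [0, 0, 0, 0, 0, 0, 1],
    [0, 0, 0, 0, 0, 0, 1]
  ]
}}

```text
t: 24.28
ee_pos: [0.386, 0.2978, 0.0332]
ee_rot: [0.0, 0.691, 0.722, 0.002]
force: [-1.3, -2.2, 8.7]
finger_gap: 0.0403
finger_force: 29.4
```

Request:
{"api": "carry_out", "payload": {
  "increments": [
    [0, 0, -0.05, 0, 0, 0, 1],
    [0, 0, -0.15, 0, 0, 0, 1],
    [0, 0, -0.3, 0, 0, 0, 1],
    [0, 0, -0.42, 0, 0, 0, 1],
    [0, 0, -0.48, 0, 0, 0, 1],
    [0, 0, -0.5, 0, 0, 0, 1],
    [0, 0, -0.5, 0, 0, 0, 1]
  ]
}}

```text
t: 24.87
ee_pos: [0.3854, 0.2975, 0.133]
ee_rot: [0.0, 0.691, 0.722, 0.002]
force: [0.8, -0.3, -1.5]
finger_gap: 0.0402
finger_force: 30.2
```

```bash
python3 -c "
from look import *
p,M=state(); d=np.r_[np.array([.561,.303])-p[:2],0]; print(M.T@d/.2)"
```

```text
t 24.87 pos [0.3854 0.2975 0.133 ] yaw_close 2.5 z [ 0.003  0.002 -1.   ] gap 0.0402 F [ 0.8 -0.3 -1.5] ff 30.2
[-0.01115605  0.87837731  0.00234963]
```

Request:
{"api": "carry_out", "payload": {
  "increments": [
    [0, 0.06, 0, 0, 0, 0, 1],
    [0, 0.18, 0, 0, 0, 0, 1],
    [-0.005, 0.34, 0, 0, 0, 0, 1],
    [-0.005, 0.5, 0, 0, 0, 0, 1],
    [-0.01, 0.65, 0, 0, 0, 0, 1],
    [-0.01, 0.78, 0, 0, 0, 0, 1],
    [-0.01, 0.85, 0, 0, 0, 0, 1],
    [-0.01, 0.878, 0, 0, 0, 0, 1]
  ]
}}

```text
t: 25.53
ee_pos: [0.5628, 0.3014, 0.129]
ee_rot: [0.0, 0.692, 0.722, -0.001]
force: [0.5, 0.6, -2.5]
finger_gap: 0.0402
finger_force: 30.2
```

Request:
{"api": "carry_out", "payload": {
  "increments": [
    [0, 0, 0, 0, 0, 0, 1],
    [0, 0, 0.05, 0, 0, 0, 1],
    [0, 0, 0.15, 0, 0, 0, 1],
    [0, 0, 0.27, 0, 0, 0, 1],
    [0, 0, 0.37, 0, 0, 0, 1],
    [0, 0, 0.43, 0, 0, 0, 1],
    [0, 0, 0.45, 0, 0, 0, 1],
    [0, 0, 0.45, 0, 0, 0, 1]
  ]
}}

```text
t: 26.2
ee_pos: [0.5585, 0.3029, 0.0405]
ee_rot: [-0.0, 0.691, 0.723, -0.001]
force: [0.4, 0.0, -1.2]
finger_gap: 0.0402
finger_force: 30.3
```

Request:
{"api": "carry_out", "payload": {
  "increments": [
    [0, 0, 0.01, 0, 0, 0, 1],
    [0, 0, 0.015, 0, 0, 0, 1],
    [0, 0, 0.02, 0, 0, 0, 1],
    [0, 0, 0.02, 0, 0, 0, 1]
  ]
}}

```text
t: 26.53
ee_pos: [0.5603, 0.3035, 0.0393]
ee_rot: [0.0, 0.691, 0.723, 0.001]
force: [-5.1, -1.6, 9.9]
finger_gap: 0.0402
finger_force: 32.6
```

```bash
python3 look.py w12
```

```text
t 26.58 pos [0.5603 0.3035 0.0393] yaw_close 2.5 z [ 0.001  0.001 -1.   ] gap 0.0399 F [-5.2 -2.3  9.7] ff 32.6
```

View pics/w12.png

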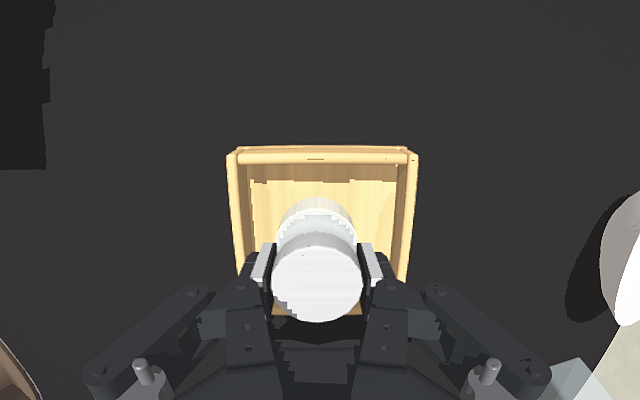

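The jar is inside the box at (317,280), in contact with the floor. The measured drop matches the 6 mm floor. Releasing and backing off.

Request:
{"api": "carry_out", "payload": {
  "increments": [
    [0, 0, 0, 0, 0, 0, 0.5],
    [0, 0, 0, 0, 0, 0, 0.3],
    [0, 0, 0, 0, 0, 0, 0],
    [0, 0, 0, 0, 0, 0, 0],
    [0, 0, -0.1, 0, 0, 0, 0],
    [0, 0, -0.3, 0, 0, 0, 0],
    [0, 0, -0.5, 0, 0, 0, 0],
    [0, 0, -0.7, 0, 0, 0, 0]
  ]
}}

```text
t: 27.25
ee_pos: [0.5599, 0.3027, 0.1784]
ee_rot: [-0.0, 0.691, 0.722, -0.0]
force: [1.3, 1.0, -0.2]
finger_gap: 0.0853
finger_force: 0.0
```

Request:
{"api": "carry_out", "payload": {
  "increments": [
    [0, -0.3, -0.2, 0, 0, 0, 0],
    [0, -0.7, -0.4, 0, 0, 0, 0],
    [0, -0.9, -0.4, 0, 0, 0, 0],
    [0, -0.9, -0.4, 0, 0, 0, 0],
    [0, -0.9, -0.4, 0, 0, 0, 0],
    [0, -0.9, -0.4, 0, 0, 0, 0],
    [0, -0.9, -0.4, 0, 0, 0, 0]
  ]
}}

```text
t: 27.83
ee_pos: [0.3797, 0.2955, 0.2585]
ee_rot: [0.001, 0.691, 0.723, 0.001]
force: [0.6, 0.8, 0.2]
finger_gap: 0.0851
finger_force: 0.0
```

```bash
python3 -c "
from look import *
S=snap('sc1','scene');D=snap('sd1','side');state()
f=lambda d,b:cv2.resize(d['image'][b[1]:b[3],b[0]:b[2]],(400,300),interpolation=cv2.INTER_CUBIC)
cv2.imwrite('pics/m2.png',np.vstack([np.hstack([f(S,(140,220,340,395)),f(S,(310,150,490,315))]),np.hstack([f(D,(330,190,500,340)),f(D,(250,80,430,215))])])[:,:,::-1])"
```

```text
t 27.93 pos [0.3813 0.2948 0.2573] yaw_close 2.5 z [ 0.001  0.    -1.   ] gap 0.0856 F [ 0.   0.3 -0.1] ff 0.0
```

View pics/m2.png

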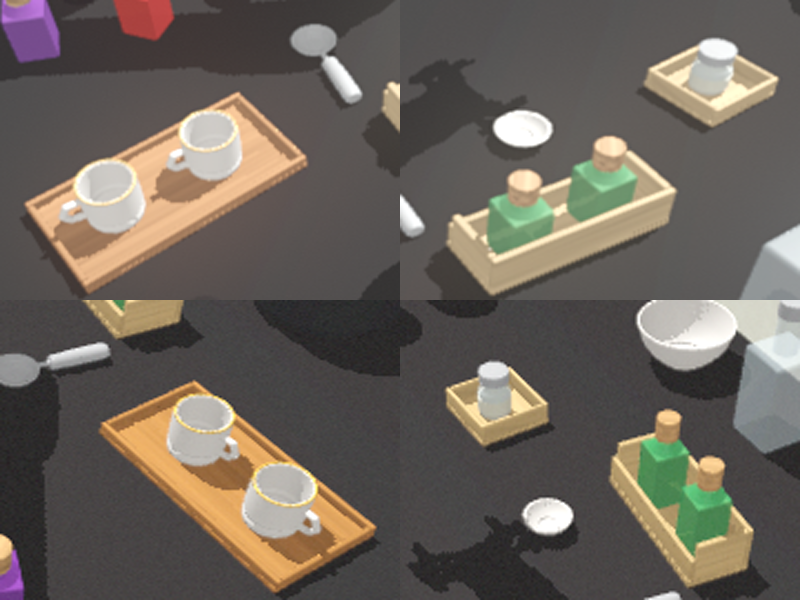

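The final views show both cups upright in the tray, both green bottles square in the rack, and the jar in the box. The dish and spoon haven't moved, and the gripper is clear, so I'm handing in.

```bash
python3 -c "
from workcell import workorder
print(workorder.job_done())"
```

```text
the job is handed in; nothing more can be done
None
```

Job handed in at about 28 s: both cups are on the tray, both green bottles in the rack and the jar in the box, all upright and released; the dish and spoon were left alone, and no verdict was shown.

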